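File the desk diary in a crowded book rack

TASK

File the tall desk diary in the crowded book rack: stand it upright on the rack's floor in line with the other four books, spine to the front, gently easing those books aside to make room, and keep hold of the diary until it stands on the floor of the rack. All four books must stay standing in the rack; do not force anything, and leave the mug and the glue stick where they are.

Things in the scene. Friction and masses are not known exactly. Their poses are not given: they have to be found in the camera images.
- diary: The desk diary to be filed: a grey cloth-covered hardback, 22 mm thick (its y axis), 96 mm deep (its x axis, rounded spine at -x), 165 mm tall (its z axis), about 0.3 kg, much the tallest of the books; an elastic band runs round it 14 mm from its +x edge. It starts standing upright alone on the desk, left of the rack. Origin: centre of its underside.
- diary_spine (a point): Middle of the diary's spine: 48 mm from the origin along the diary's -x and 82 mm up.
- book_rack: Fixed dark sheet-steel book rack, open at the top, 122 mm deep (x) and 120 mm wide (y). Inside it is 110 mm deep and 108 mm wide; end walls (at +-y) 6 mm thick and back wall (+x) reach 115 mm above the desk, the front lip (-x, with a small label holder) 30 mm. Books stand in it side by side along its y axis, covers facing +-y. Origin: centre of its underside.
- rack_floor (a point): Centre of the rack's inner floor, 6 mm above the rack's underside; axes as the rack's.
- book_a: One of four loose hardback books that stand upright in the rack, in any order, with a few mm of air between them (each gap narrower than the diary, all the gaps together 36 mm): 18 mm thick (y), 92 mm deep (x), 106 mm tall (z), about 0.17 kg. It tips and slides aside under 1 or 2 N. Origin: centre of its underside.
- book_b: One of four loose hardback books that stand upright in the rack, in any order, with a few mm of air between them (each gap narrower than the diary, all the gaps together 36 mm): 18 mm thick (y), 92 mm deep (x), 107 mm tall (z), about 0.17 kg. It tips and slides aside under 1 or 2 N. Origin: centre of its underside.
- book_c: One of four loose hardback books that stand upright in the rack, in any order, with a few mm of air between them (each gap narrower than the diary, all the gaps together 36 mm): 18 mm thick (y), 92 mm deep (x), 108 mm tall (z), about 0.17 kg. It tips and slides aside under 1 or 2 N. Origin: centre of its underside.
- book_d: One of four loose hardback books that stand upright in the rack, in any order, with a few mm of air between them (each gap narrower than the diary, all the gaps together 36 mm): 18 mm thick (y), 92 mm deep (x), 109 mm tall (z), about 0.17 kg. It tips and slides aside under 1 or 2 N. Origin: centre of its underside.
- mug: White mug, 92x127x95 mm, standing loose behind the work; not to be disturbed. Origin: centre of its underside.
- glue_stick: Glue stick standing on end, 28 mm across, 86 mm tall, loose, behind and left of the diary; not to be disturbed. Origin: centre of its underside.

How it is judged:
By the outcome, as a careful person would: the job done as asked, in the order asked, and still so for the second after the job is handed in, with the robot touching nothing.
It also fails if it takes over 64 s, if anything falls off the work surface, if the arm or the gripper's body presses on something with over 40 N, if the wrist force passes 120 N, or if a joint passes its speed limit or range.

ROBOT

A 6-joint arm with a two-finger parallel gripper is mounted at the origin on a cart in front of the work surface, level with it; the furniture and walls round the work are solid. World frame = base frame: x ahead of the robot, y to its left, z up, the work surface at z = 0. Lengths are in m, angles in rad, forces in N, time in s.
With the tool pointing down it reaches from about 0.3 to 1 m from the base axis. Payload 5.1 kg.
Tool frame: the origin (TCP) lies on the centre line of the jaws, within the pads' length; the fingertips stand 8 mm ahead of it and the grasp point (between the pads) lies 11 mm behind it; z points along the fingers, y is the line along which they close (so a half turn about z gives the same grasp; the last joint's range is limited). The gripper opens to 95 mm and grips with 3 to 60 N. Pads are 20 mm wide; open, the fingers measure 119 mm over their backs; the gripper's body (75 mm by 180 mm) begins 59 mm behind the grasp point.
Start: joints at [-1.37, 0.124, 1.65, -0, 1.367, -0.083], TCP at [0.182, -0.624, 0.223] pointing down, gripper open.
Joint ranges: [-2.61, 2.61], [-1.02, 2.33], [0.03, 2.71], [-1.35, 4.49], [0.32, 2.68], [-2.91, 2.91]. Speed limits (rad/s): [2.57, 2.57, 3.14, 3.14, 3.14, 3.14].

INTERFACE

Orientations are given as a rotation vector (axis times angle).
In Python, from cell import env gives the robot as it stands.
- The arm moves only by the shell command python3 -m inch 'ROWS' [OPENING]. ROWS is JSON, a list of rows, each an object with "dp": the shift along the tool's x, y, z in cm, a list of three; "yaw": the turn about the tool's z in degrees. In form: [{"dp": [dx, dy, dz], "yaw": yaw}, ...]. A call has 1 to 20 rows; each row shifts and turns the commanded pose from where the row before left it, along the tool's axes as they then stand; what a row does not reach is not made up. A row lasts 1/8 s, in which the tool goes at most 62.5 mm and 10.7 degrees, less where a joint would pass 70% of its speed; a pose out of reach is approached as far as the arm can. A call is refused whole if a number of a shift passes 6.25 or a number of a turn 10.7, either way. A call with a gripper value outside its range is refused whole. OPENING is the closure, from 0 (fully open) to 1 (shut), set as the call begins (- or left out, the last holds). The fingers move at their own pace and stop on an object; the grip force is fixed at half the most. Time passes only in rows, so rows that do not move let the fingers close. It gives the time, the measured TCP pose, the force, the opening and the grip force at its end, in the units of the state.
- env.read_state(): the state, without advancing time (a new reading comes with each control period).
- env.grab_frame(name): name is "scene" or "top"; returns a dict with "image" (400x640x3 uint8, red, green, blue), "mtx" (3x3 intrinsics, pixels), "k1" (the pictures are not rectified: a ray, as slopes to the right and down, at radius r is drawn at 1 + k1 r^2 times it, then the intrinsics apply), "rvec" (rotation vector, rad) and "tvec" (3), from world to camera coordinates, as OpenCV has them. Camera axes: x right, y down, z forward; pixel columns grow to the right and rows downward; lengths in m; the calibration is good to about 2 mm. A picture is of the moment at which its call begins. There is no depth.
- env.sign_off(): hands the job in; it is judged then, once.
The state is a dict: "time_s": time; "joints": joint angles; "joint_velocities": joint speeds; "effort": joint torques, N m; "tool_pos": TCP position; "ee_rot": TCP orientation; "wrist_force": force on the tool from outside, world axes, zero at the start; "ft_torque": the same for the moment, N m; "finger_gap": opening from 0.0 (shut) to 1.0 (fully open); "grasp_force": force on a finger pad.
Only numpy, scipy, OpenCV 4.12 (cv2) and the standard library are available. Lean on these libraries where they do the work, as an engineer would, in place of code of your own. Each camera call takes 0.05 s, during which the arm holds its last target. There are 200 camera calls.

## Working session

There is one attempt and no reset: what is moved stays moved. The work goes in short steps, Python scripts to look and compute and a shell command to move; the robot and the scene stay as the last step left them, time stands still between calls to the robot, and variables do not carry over. Pictures are saved under pics/ and viewed, at most 13 in all, crops included, and the job is handed in when it is done.

```bash
mkdir -p pics; ls; python3 - <<'E'
from cell import env
import cv2,numpy as np,pickle
for n in("scene","top"):
    f=env.grab_frame(n); pickle.dump(f,open(f'{n}.pkl','wb'))
    cv2.imwrite(f'pics/{n}0.png',cv2.cvtColor(f['image'],cv2.COLOR_RGB2BGR))
    R=cv2.Rodrigues(np.array(f['rvec'],float))[0];print(n,-R.T@f['tvec'],R[2],f['k1'],f['mtx'])
print(env.read_state())
E
```

```text
pics
scene [-0.05341586  0.56938913  0.84948665] [ 0.60558948 -0.38820177 -0.69466594] -0.007139881024652317 [[464.4909333    0.         322.47827467]
 [  0.         464.4909333  198.29348054]
 [  0.           0.           1.        ]]
top [0.54615215 0.12147824 0.90872928] [ 0.11343509  0.00389606 -0.99353777] -0.062151641944739405 [[423.82270781   0.         315.8955986 ]
 [  0.         423.82270781 198.26251328]
 [  0.           0.           1.        ]]
{'time_s': 0.1, 'joints': array([-1.36959219e+00,  1.24452408e-01,  1.65150711e+00, -2.76569937e-05,
        1.36749790e+00, -8.25401481e-02]), 'joint_velocities': array([-0.00056437, -0.00084369, -0.00255861, -0.00120609, -0.00232981,
        0.00124833]), 'effort': array([ 9.03683649e-04, -4.18882871e+01, -3.61095357e+01,  7.77956564e-02,
        4.61967860e-02, -5.97334065e-05]), 'tool_pos': array([ 0.18185985, -0.62346382,  0.22151978]), 'ee_rot': array([-3.10818668e+00, -4.43956551e-01,  2.16029476e-04]), 'wrist_force': array([-0.54579478,  0.31780621, -0.49836599]), 'ft_torque': array([ 0.01526487, -0.00855796, -0.04289441]), 'grasp_force': 0.0, 'finger_gap': 0.9966147487589301}
```

View pics/scene0.png

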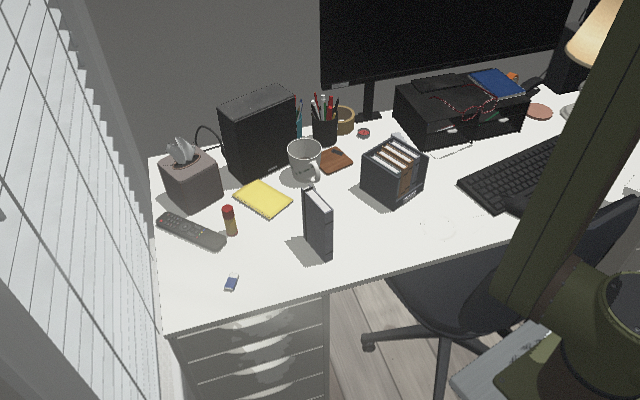

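View pics/top0.png

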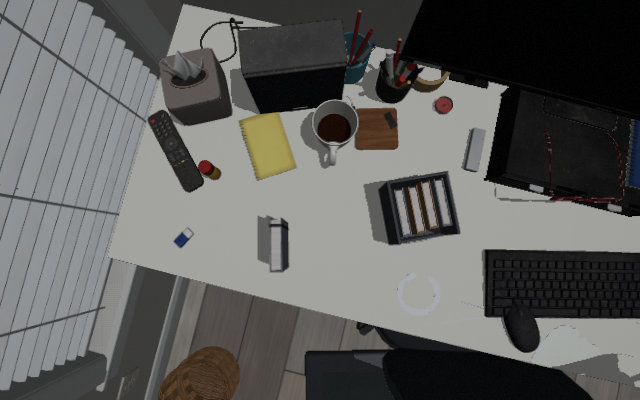

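The scene view shows the diary standing at about (318,225) and the rack at (394,172). In the top view the diary is at (278,245) and the rack at (420,208), with four pale page tops. Next I'll enlarge the diary and rack from the top view.

```bash
cat > h.py <<'E'
import cv2,numpy as np
def ray(f,uv):
    k=f['mtx'];d=np.array([f['k1'],0,0,0,0.])
    uv=np.array(uv,float).reshape(-1,1,2)
    n=cv2.undistortPoints(uv,k,d).reshape(-1,2)
    R=cv2.Rodrigues(np.array(f['rvec'],float))[0]
    return -R.T@np.array(f['tvec'],float).ravel(), np.c_[n,np.ones(len(n))]@R
def onplane(f,uv,z):
    c,d=ray(f,uv); return c+d*((z-c[2])/d[:,2])[:,None]
def proj(f,P):
    return cv2.projectPoints(np.array(P,float).reshape(-1,3),np.array(f['rvec'],float),np.array(f['tvec'],float),f['mtx'],np.array([f['k1'],0,0,0,0.]))[0].reshape(-1,2)
def crop(f,u0,v0,w,h,s):
    c=cv2.resize(f['image'][v0:v0+h,u0:u0+w],None,fx=s,fy=s,interpolation=cv2.INTER_CUBIC)[:,:,::-1].copy()
    for i in range(0,w,10):
        cv2.putText(c,str(u0+i),(i*s,8),0,.3,(0,0,255),1);cv2.line(c,(i*s,10),(i*s,14),(0,0,255),1)
    for i in range(0,h,10):
        cv2.putText(c,str(v0+i),(0,i*s+4),0,.3,(0,0,255),1)
    return c
E
python3 - <<'E'
import pickle,cv2,numpy as np
from h import *
t=pickle.load(open('top.pkl','rb'));s=pickle.load(open('scene.pkl','rb'))
a=crop(t,376,168,90,80,5);b=crop(t,250,210,60,70,5);
c=crop(s,355,130,80,80,5)
im=np.zeros((600,800,3),np.uint8)
a=crop(t,376,168,88,80,6)[:480,:528];im[:480,:528]=a
b=crop(t,255,210,45,70,6);im[:420,530:800]=b
cv2.imwrite('pics/c1.png',im)
E
```

```text
(no output)
```

View pics/c1.png

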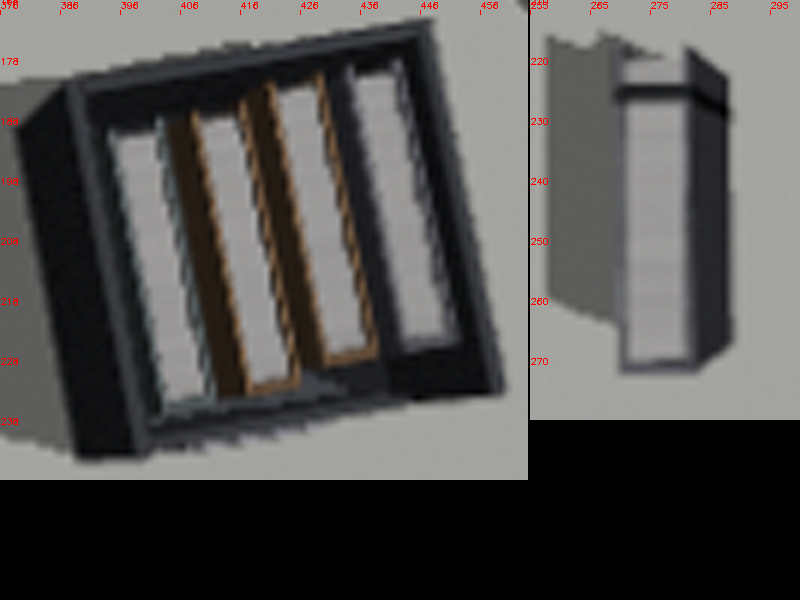

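The crop shows the rack's rim corners at (387,181), (448,172), (460,233) and (399,244). The four books have page tops between them, and the widest gap is book 3–4, at about u=434. The diary's top runs from (281.7,217.5) to (270..283,272).

```bash
cat > m.py <<'E'
import pickle
from h import *
np.set_printoptions(precision=4,suppress=True)
t=pickle.load(open('top.pkl','rb'))
A=lambda p:np.array(p)/6+[376-.4,168-.4]
B=lambda p:(np.array(p)-[530,0])/6+[255-.4,210-.4]
r=onplane(t,A([[68,78],[434,22],[504,390],[140,458]]),.115)
print('rack corners BL BR FR FL (FL/FR wall ends)\n',r, [np.linalg.norm(r[i]-r[(i+1)%4]) for i in range(4)])
ex=((r[0]-r[3])+(r[1]-r[2]))/2; ey=r[0]+r[3]-r[1]-r[2]
yaw=(np.arctan2(ex[1],ex[0])+np.arctan2(-ey[0],ey[1]))/2
c=r.mean(0);print('rack c',c,'yaw',np.degrees([yaw,np.arctan2(ex[1],ex[0]),np.arctan2(-ey[0],ey[1])]))
R=np.array([[np.cos(yaw),-np.sin(yaw)],[np.sin(yaw),np.cos(yaw)]])
for b in ([[108,132],[165,122],[215,402],[160,416]],[[192,113],[245,102],[300,385],[245,397]],[[270,86],[322,74],[377,354],[323,366]],[[346,72],[402,62],[462,340],[405,352]]):
    p=(onplane(t,A(b),.1075)-c)[:,:2]@R;print((p*1e3).round(1).tolist())
d=onplane(t,B([[618,40],[688,45],[698,370],[620,372]]),.165);print('diary top',d,d.mean(0))
print([np.linalg.norm(d[i]-d[(i+1)%4]) for i in range(4)])
v=d[1]-d[2];w=d[0]-d[3];print(np.degrees([np.arctan2(v[1],v[0]),np.arctan2(w[1],w[0])]))
E
python3 m.py
python3 - <<'E'
import sys;sys.path.insert(0,'.')
from h import *;import pickle
f=pickle.load(open('scene.pkl','rb'));t=pickle.load(open('top.pkl','rb'))
c=crop(f,290,175,60,95,6);d=crop(f,355,130,75,80,7)
im=np.zeros((600,800,3),np.uint8);im[:570,:260]=c[:,:260];im[:560,265:790]=d
cv2.imwrite('pics/c2.png',im)
E
```

```text
rack corners BL BR FR FL (FL/FR wall ends)
 [[ 0.6675 -0.0107  0.115 ]
 [ 0.683  -0.1283  0.115 ]
 [ 0.5659 -0.1438  0.115 ]
 [ 0.5476 -0.0285  0.115 ]] [np.float64(0.11854969955140615), np.float64(0.11812169425091168), np.float64(0.11682197495896611), np.float64(0.12116909303294551)]
rack c [ 0.616  -0.0778  0.115 ] yaw [8.1269 7.9882 8.2655]
[[42.2, 48.3], [42.4, 29.7], [-47.6, 30.6], [-49.0, 48.5]]
[[43.9, 20.7], [44.6, 3.3], [-46.8, 3.0], [-47.6, 20.9]]
[[48.4, -5.7], [49.4, -22.9], [-41.2, -23.0], [-42.1, -5.3]]
[[48.8, -30.7], [49.1, -49.1], [-41.4, -50.6], [-42.1, -31.9]]
diary top [[0.601  0.2071 0.165 ]
 [0.5991 0.1866 0.165 ]
 [0.5048 0.1849 0.165 ]
 [0.5046 0.2076 0.165 ]] [0.5524 0.1966 0.165 ]
[np.float64(0.020635523502101568), np.float64(0.0943408396189562), np.float64(0.022626751044661657), np.float64(0.0963782314159368)]
[ 1.0079 -0.2494]
```

View pics/c2.png

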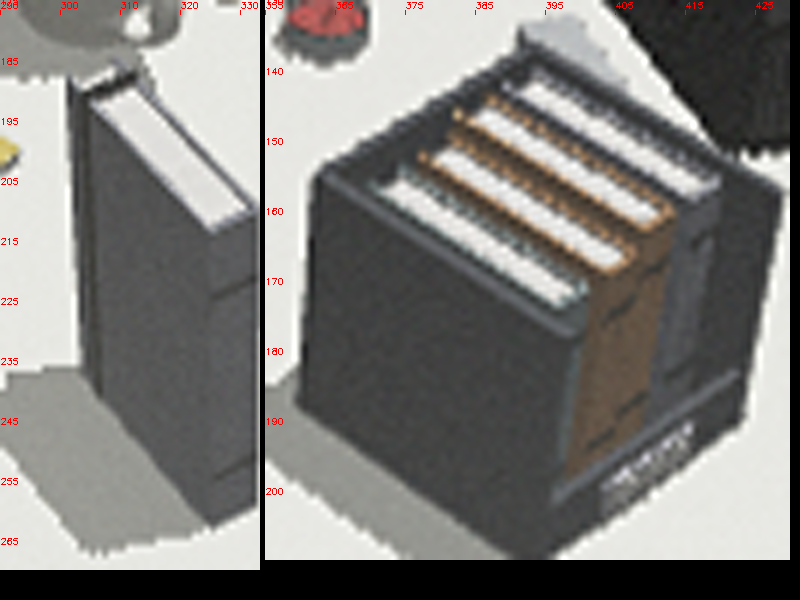

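The scene view confirms the order and shows the open front, with the spines exposed above the lip. The book 2–3 gap is staggered, with book 2 standing about 5 mm proud. I'll check the diary base and correct for the books standing on a 6 mm floor, and make the first move at the same time.

```bash
sed -i 's/,\.1075)/,.1135)/' m.py; python3 m.py | sed -n '6,10p'; python3 - <<'E'
from h import *;import pickle
f=pickle.load(open('scene.pkl','rb'))
print('diary base FL px pred',proj(f,[.5045,.2076,0]),'seen 324.6,262.6; top FL',proj(f,[.5045,.2076,.165]),'seen ~(324.6,213)')
c=np.array([.616,-.0778]);y=np.radians(8.13);R=np.array([[np.cos(y),-np.sin(y)],[np.sin(y),np.cos(y)]])
p=c+R@[-.061,.06];print('rack FL bottom',proj(f,[*p,0]),' FL top',proj(f,[*p,.115]),'seen',355+(315-265)/7,130+170/7)
p=c+R@[.061,.06];print('BL top',proj(f,[*p,.115]),'seen (362,154)')
E
python3 -m inch '[{"dp":[0,0,-3],"yaw":8},{"dp":[0,0,-5],"yaw":7.9},{"dp":[1,-2.2,0],"yaw":0},{"dp":[2,-4.4,0],"yaw":0},{"dp":[2,-4.4,0],"yaw":0},{"dp":[2,-4.4,0],"yaw":0},{"dp":[2,-4.4,0],"yaw":0},{"dp":[2,-4.4,0],"yaw":0},{"dp":[2,-4.4,0],"yaw":0},{"dp":[2,-4.4,0],"yaw":0},{"dp":[2,-4.4,0],"yaw":0},{"dp":[2,-4.4,0],"yaw":0},{"dp":[2,-4.4,0],"yaw":0},{"dp":[2,-4.4,0],"yaw":0},{"dp":[2,-4.4,0],"yaw":0},{"dp":[2,-4.4,0],"yaw":0},{"dp":[2,-4.4,0],"yaw":0},{"dp":[1,-2.2,0],"yaw":0}]' 0
```

```text
rack c [ 0.616  -0.0778  0.115 ] yaw [8.1269 7.9882 8.2655]
[[41.6, 49.5], [41.8, 31.1], [-47.5, 31.9], [-49.0, 49.7]]
[[43.2, 22.1], [43.9, 4.8], [-46.7, 4.5], [-47.5, 22.3]]
[[47.7, -4.1], [48.8, -21.2], [-41.2, -21.3], [-42.1, -3.7]]
[[48.2, -28.9], [48.4, -47.2], [-41.4, -48.7], [-42.1, -30.1]]
diary base FL px pred [[324.76572371 263.1039161 ]] seen 324.6,262.6; top FL [[324.35472021 213.10586448]] seen ~(324.6,213)
rack FL bottom [[392.38924917 211.67117124]]  FL top [[397.0266566  177.88753889]] seen 362.14285714285717 154.28571428571428
BL top [[360.91837591 153.99052512]] seen (362,154)
time_s: 2.35
tool_pos: [0.478, 0.04, 0.302]
ee_rot: [-3.141, -0.014, 0.002]
wrist_force: [0.1, -0.1, -1.2]
finger_gap: 1.0
grasp_force: 0.0
```

```bash
python3 -m inch '[{"dp":[1.9,-3.9,0],"yaw":0},{"dp":[1.9,-3.9,0],"yaw":0},{"dp":[1.9,-3.9,0],"yaw":0},{"dp":[1.89,-3.9,0],"yaw":0},{"dp":[0,0,0],"yaw":0},{"dp":[0,0,2.5],"yaw":0},{"dp":[0,0,2.5],"yaw":0},{"dp":[0,0,2.5],"yaw":0}]' 0
```

```text
time_s: 3.35
tool_pos: [0.5522, 0.1933, 0.2267]
ee_rot: [3.141, 0.009, -0.001]
wrist_force: [0.6, 0.5, 0.0]
finger_gap: 0.999
grasp_force: 0.0
```

```bash
python3 -m inch '[{"dp":[0,-0.3,2.5],"yaw":0},{"dp":[0,0,2.5],"yaw":0},{"dp":[0,0,2.5],"yaw":0},{"dp":[0,0,2.2],"yaw":0},{"dp":[0,0,0],"yaw":0},{"dp":[0,0,0],"yaw":0}]' 0 && python3 -m inch '[{"dp":[0,0,0],"yaw":0},{"dp":[0,0,0],"yaw":0},{"dp":[0,0,0],"yaw":0},{"dp":[0,0,0],"yaw":0},{"dp":[0,0,0],"yaw":0},{"dp":[0,0,0],"yaw":0},{"dp":[0,0,0],"yaw":0},{"dp":[0,0,0],"yaw":0}]' 1
```

```text
time_s: 4.1
tool_pos: [0.553, 0.1969, 0.1316]
ee_rot: [-3.141, -0.009, -0.002]
wrist_force: [-0.2, -0.6, -0.2]
finger_gap: 0.995
grasp_force: 0.0
time_s: 5.1
tool_pos: [0.5527, 0.1973, 0.1306]
ee_rot: [3.141, 0.01, -0.0]
wrist_force: [0.3, 0.1, 0.2]
finger_gap: 0.231
grasp_force: 30.0
```

```bash
python3 -m inch '[{"dp":[0,0,-1],"yaw":0},{"dp":[-1,0,-2],"yaw":0},{"dp":[-2,0,-2],"yaw":0},{"dp":[-2,0,0],"yaw":0},{"dp":[-2,1,0],"yaw":0},{"dp":[0,3,0],"yaw":0},{"dp":[0,4,0],"yaw":0},{"dp":[0,4,0],"yaw":0},{"dp":[0,4,0],"yaw":0},{"dp":[0,4,0],"yaw":0},{"dp":[0,4,0],"yaw":0},{"dp":[0,2.5,0],"yaw":0},{"dp":[0,1,0],"yaw":0},{"dp":[0,0,0],"yaw":7.4},{"dp":[0,0,0],"yaw":7.4},{"dp":[0,0,0],"yaw":7.4},{"dp":[0,0,1.2],"yaw":0},{"dp":[0,0,0],"yaw":0},{"dp":[0,0,0],"yaw":0}]'
cat > s.py <<'E'
from cell import env
import numpy as np,sys,pickle
from h import *
from scipy.spatial.transform import Rotation as Ro
s=env.read_state();p=s['tool_pos'];R=Ro.from_rotvec(s['ee_rot']).as_matrix()
yaw=np.arctan2(R[1,0],R[0,0]);c=np.array([.616,-.0778]);ry=np.radians(8.13)
Rr=np.array([[np.cos(ry),-np.sin(ry)],[np.sin(ry),np.cos(ry)]])
q=(p[:2]-c)@Rr*1e3;a=yaw-ry
Ra=np.array([[np.cos(a),-np.sin(a)],[np.sin(a),np.cos(a)]])
print('t %.2f rack centre %s rel yaw %.1f bottom z %.1f'%(s['time_s'],q.round(1),np.degrees(a),(p[2]-.1306)*1e3),
 'corners L,R',(q+Ra@[48,11]).round(1),(q+Ra@[48,-11]).round(1),'F',s['wrist_force'].round(1),'gap',s['finger_gap'].round(3))
# rack-frame moves in tool cm
T=np.array([[np.cos(a),np.sin(a)],[np.sin(a),-np.cos(a)]])  # rack dx,dy -> tool x,y
print('1cm rack x -> tool',T[:,0].round(3),' 1cm rack y -> tool',T[:,1].round(3))
if len(sys.argv)>1:
    t=env.grab_frame('top');S=env.grab_frame('scene')
    A=crop(t,376,168,88,80,6);B=crop(S,350,115,85,95,6)[:,:270+0] if 0 else crop(S,350,110,85,95,4)
    im=np.zeros((480,800,3),np.uint8);im[:480,:528]=A;B=B[:,:272];im[:B.shape[0],528:528+B.shape[1]]=B
    cv2.imwrite('pics/%s.png'%sys.argv[1],im)
E
python3 s.py
```

```text
time_s: 7.48
tool_pos: [0.4842, -0.0778, 0.1682]
ee_rot: [-3.085, 0.593, 0.001]
wrist_force: [1.5, -0.4, -4.0]
finger_gap: 0.232
grasp_force: 30.0Traceback (most recent call last):
  File "s.py", line 11, in <module>
    'corners L,R',(q+Ra@[48,11]).round(1),(q+Ra@[48,-11]).round(1),'F',s['wrist_force'].round(1),'gap',s['finger_gap'].round(3))
                                                                                                       ^^^^^^^^^^^^^^^^^^^^^
AttributeError: 'float' object has no attribute 'round'
```

```bash
sed -i "s/s\['finger_gap'\].round(3)/round(s['finger_gap'],3)/" s.py; python3 s.py
```

```text
t 7.47 rack centre [-130.5   18.6] rel yaw -29.9 bottom z 37.6 corners L,R [-83.4   4.2] [-94.3 -14.8] F [ 1.5 -0.4 -4. ] gap 0.232
1cm rack x -> tool [ 0.867 -0.498]  1cm rack y -> tool [-0.498 -0.867]
```

```bash
python3 -m inch '[{"dp":[0.9,-0.4,0],"yaw":0},{"dp":[1.0,-0.46,0],"yaw":0},{"dp":[0.9,-0.44,0],"yaw":0},{"dp":[0.4,-0.19,0],"yaw":0},{"dp":[0,0,0],"yaw":0},{"dp":[0,0,0],"yaw":0}]'; python3 s.py p1
```

```text
time_s: 8.22
tool_pos: [0.5195, -0.0761, 0.1685]
ee_rot: [3.085, -0.595, -0.001]
wrist_force: [0.6, -0.0, -2.9]
finger_gap: 0.228
grasp_force: 30.0
t 8.22 rack centre [-95.3  15.3] rel yaw -30.0 bottom z 37.9 corners L,R [-48.2   0.9] [-59.2 -18.2] F [ 0.6 -0.  -2.9] gap 0.228
1cm rack x -> tool [ 0.866 -0.5  ]  1cm rack y -> tool [-0.5   -0.866]
```

View pics/p1.png

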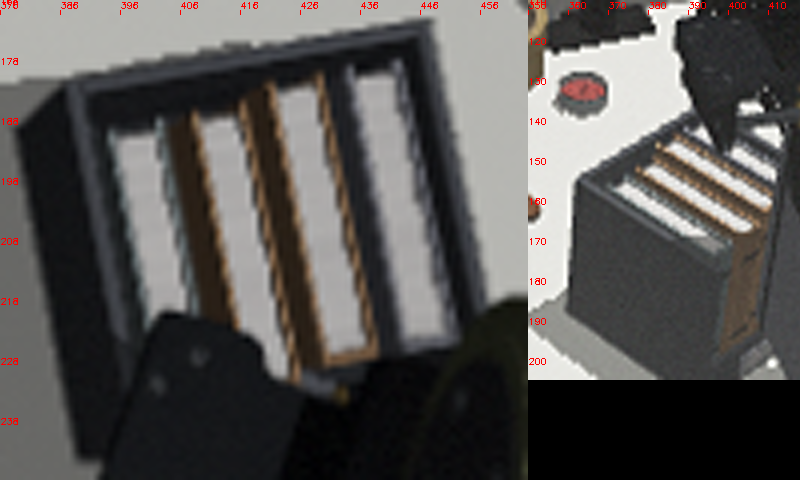

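The books are undisturbed and the corner is about to enter the 2–3 gap. Next it goes in and eases book 2 to the left.

```bash
python3 -m inch '[{"dp":[0.24,-0.14,0],"yaw":0},{"dp":[0.24,-0.14,0],"yaw":0},{"dp":[0,0,0],"yaw":0},{"dp":[-0.1,-0.17,0],"yaw":0},{"dp":[-0.1,-0.17,0],"yaw":0},{"dp":[-0.1,-0.17,0],"yaw":0},{"dp":[-0.1,-0.17,0],"yaw":0},{"dp":[-0.1,-0.17,0],"yaw":0},{"dp":[0,0,0],"yaw":0}]'; python3 s.py;  python3 -m inch '[{"dp":[-0.1,-0.17,0],"yaw":0},{"dp":[-0.1,-0.17,0],"yaw":0},{"dp":[0,0,0],"yaw":0}]'; python3 s.py p2
```

```text
time_s: 9.45
tool_pos: [0.5236, -0.0654, 0.1685]
ee_rot: [-3.085, 0.595, 0.0]
wrist_force: [-0.6, -0.1, -3.5]
finger_gap: 0.233
grasp_force: 30.0
t 9.45 rack centre [-89.7  25.4] rel yaw -30.0 bottom z 37.9 corners L,R [-42.7  10.9] [-53.6  -8.1] F [-0.6 -0.1 -3.5] gap 0.233
1cm rack x -> tool [ 0.866 -0.499]  1cm rack y -> tool [-0.499 -0.866]
time_s: 9.82
tool_pos: [0.523, -0.0615, 0.1686]
ee_rot: [-3.085, 0.595, 0.0]
wrist_force: [-2.0, -0.4, -3.2]
finger_gap: 0.23
grasp_force: 30.0
t 9.82 rack centre [-89.7  29.3] rel yaw -30.0 bottom z 38.0 corners L,R [-42.7  14.8] [-53.7  -4.2] F [-2.  -0.4 -3.2] gap 0.23
1cm rack x -> tool [ 0.866 -0.499]  1cm rack y -> tool [-0.499 -0.866]
```

View pics/p2.png

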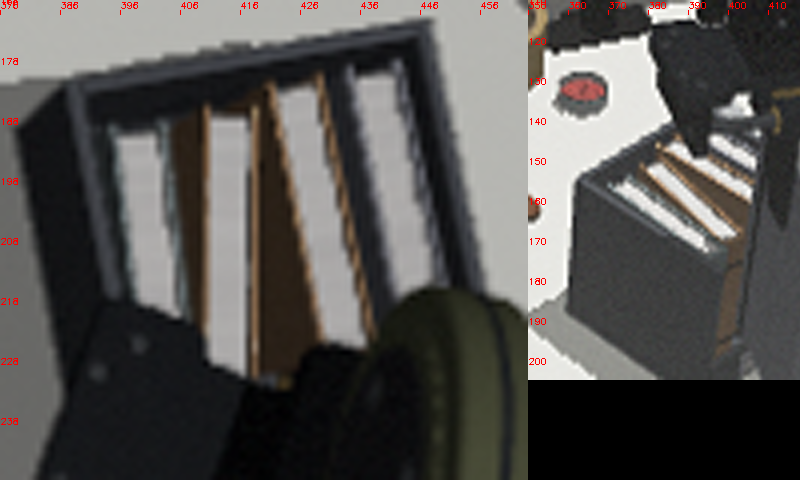

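Book 2 has pivoted left and opened a V at the front. Next I back out, turn the other way, and use the right corner to ease book 3 to the right.

```bash
python3 -m inch '[{"dp":[-0.85,0.5,0],"yaw":0},{"dp":[-0.9,0.5,0],"yaw":0},{"dp":[0,0,0],"yaw":-10},{"dp":[0,0,0],"yaw":-10},{"dp":[0,0,0],"yaw":-10},{"dp":[0,0,0],"yaw":-10},{"dp":[0,0,0],"yaw":-10},{"dp":[-0.6,1.7,0],"yaw":0},{"dp":[-0.6,1.65,0],"yaw":0},{"dp":[0,0,0],"yaw":0},{"dp":[0,0,0],"yaw":0}]'; python3 s.py p3
```

```text
time_s: 11.3
tool_pos: [0.5083, -0.1001, 0.1685]
ee_rot: [-3.047, -0.762, 0.0]
wrist_force: [0.4, -0.0, -3.6]
finger_gap: 0.231
grasp_force: 30.0
t 11.30 rack centre [-109.8   -6.8] rel yaw 19.9 bottom z 37.9 corners L,R [-68.4  19.9] [-60.9  -0.8] F [ 0.4 -0.  -3.6] gap 0.231
1cm rack x -> tool [0.94  0.341]  1cm rack y -> tool [ 0.341 -0.94 ]
```

View pics/p3.png

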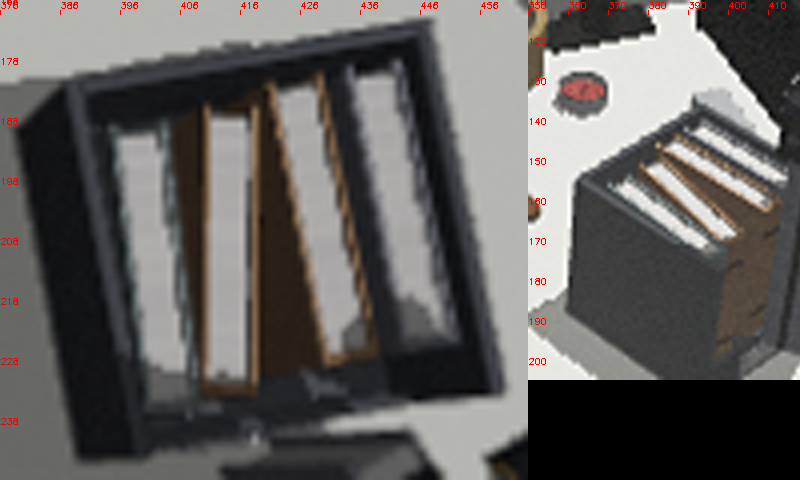

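Both neighbours are clear: the V between books 2 and 3 is about 20 mm wide at the front, from (418,231) to (429,226). Now I push book 3's front to the right.

```bash
python3 -m inch '[{"dp":[0.65,0.31,0],"yaw":0},{"dp":[0.65,0.31,0],"yaw":0},{"dp":[0.65,0.32,0],"yaw":0},{"dp":[0,0,0],"yaw":0},{"dp":[0.07,0.24,0],"yaw":0},{"dp":[0.07,0.24,0],"yaw":0},{"dp":[0.07,0.24,0],"yaw":0},{"dp":[0.07,0.24,0],"yaw":0},{"dp":[0,0,0],"yaw":0}]'; python3 s.py p4
```

```text
time_s: 12.52
tool_pos: [0.5371, -0.1061, 0.1686]
ee_rot: [3.047, 0.764, 0.0]
wrist_force: [0.1, 0.7, -3.9]
finger_gap: 0.231
grasp_force: 30.0
t 12.53 rack centre [-82.1 -16.9] rel yaw 20.0 bottom z 38.0 corners L,R [-40.7   9.9] [-33.2 -10.8] F [ 0.1  0.7 -3.9] gap 0.231
1cm rack x -> tool [0.94  0.342]  1cm rack y -> tool [ 0.342 -0.94 ]
```

View pics/p4.png

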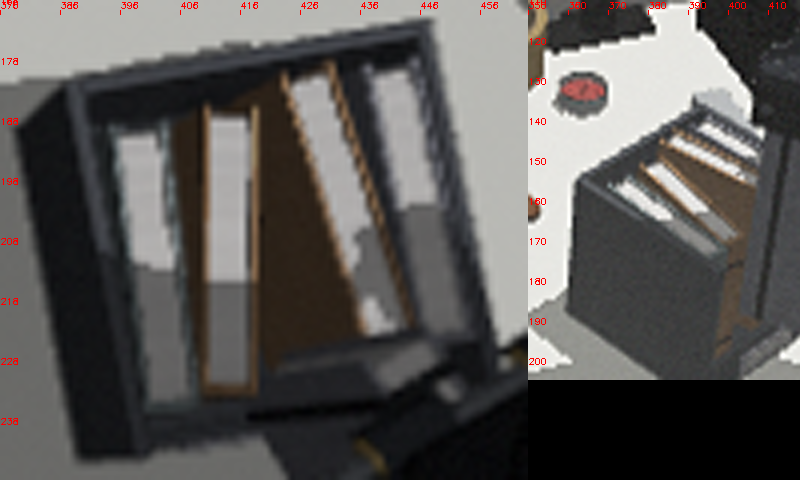

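There is now a wide V, about 33 mm at the front and 8 mm at the back. I'll straighten the diary to the rack and slide it in over the lip, with its square edge easing the backs of the books apart.

```bash
python3 -m inch '[{"dp":[-0.64,-0.87,0],"yaw":0},{"dp":[0,0,0],"yaw":10},{"dp":[0,0,0],"yaw":9.9},{"dp":[0,-1.1,0],"yaw":0},{"dp":[0,0,0],"yaw":0},{"dp":[0,0,0],"yaw":0}]'; python3 s.py;  python3 -m inch '[{"dp":[0.5,0,0],"yaw":0},{"dp":[0.7,0,0],"yaw":0},{"dp":[0.7,0,0],"yaw":0},{"dp":[0.7,0,0],"yaw":0},{"dp":[0,0,0],"yaw":0}]'; python3 s.py
```

```text
time_s: 13.38
tool_pos: [0.5256, -0.0901, 0.1687]
ee_rot: [3.133, 0.229, 0.0]
wrist_force: [-0.4, -0.8, -3.1]
finger_gap: 0.229
grasp_force: 30.0
t 13.38 rack centre [-91.2   0.6] rel yaw 0.2 bottom z 38.1 corners L,R [-43.3  11.8] [-43.2 -10.2] F [-0.4 -0.8 -3.1] gap 0.229
1cm rack x -> tool [1.    0.004]  1cm rack y -> tool [ 0.004 -1.   ]
time_s: 14.0
tool_pos: [0.5521, -0.0865, 0.1686]
ee_rot: [-3.133, -0.227, -0.001]
wrist_force: [0.6, 1.4, -3.3]
finger_gap: 0.229
grasp_force: 30.0
t 14.00 rack centre [-64.5   0.5] rel yaw 0.2 bottom z 38.0 corners L,R [-16.5  11.6] [-16.4 -10.4] F [ 0.6  1.4 -3.3] gap 0.229
1cm rack x -> tool [1.    0.003]  1cm rack y -> tool [ 0.003 -1.   ]
```

Little force so far. Continuing in smaller steps.

```bash
python3 -m inch '[{"dp":[0.4,0.1,0],"yaw":0},{"dp":[0.4,0,0],"yaw":0},{"dp":[0.4,0,0],"yaw":0},{"dp":[0.4,0,0],"yaw":0},{"dp":[0.4,0,0],"yaw":0},{"dp":[0,0,0],"yaw":0}]'; python3 s.py;  python3 -m inch '[{"dp":[0.4,0,0],"yaw":0},{"dp":[0.4,0,0],"yaw":0},{"dp":[0.4,0,0],"yaw":0},{"dp":[0,0,0],"yaw":0}]'; python3 s.py p5
```

```text
time_s: 14.75
tool_pos: [0.572, -0.0847, 0.1688]
ee_rot: [3.133, 0.226, 0.002]
wrist_force: [0.5, 1.0, -3.5]
finger_gap: 0.229
grasp_force: 30.0
t 14.75 rack centre [-44.5  -0.6] rel yaw 0.1 bottom z 38.2 corners L,R [ 3.4 10.5] [  3.5 -11.5] F [ 0.5  1.  -3.5] gap 0.229
1cm rack x -> tool [1.    0.002]  1cm rack y -> tool [ 0.002 -1.   ]
time_s: 15.25
tool_pos: [0.5839, -0.083, 0.1688]
ee_rot: [3.133, 0.226, 0.002]
wrist_force: [0.6, 0.0, -4.4]
finger_gap: 0.23
grasp_force: 30.0
t 15.25 rack centre [-32.5  -0.6] rel yaw 0.1 bottom z 38.2 corners L,R [15.5 10.5] [ 15.5 -11.5] F [ 0.6  0.  -4.4] gap 0.23
1cm rack x -> tool [1.    0.002]  1cm rack y -> tool [ 0.002 -1.   ]
```

View pics/p5.png

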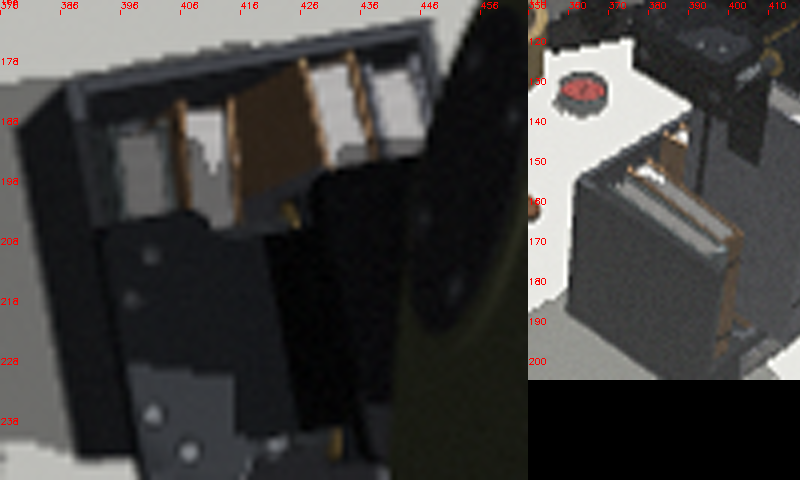

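The books are parting neatly: books 2 and 3 are about 22 mm apart at the back, u≈415 to 427. Next is the rest of the way in, then lowering.

```bash
python3 -m inch '[{"dp":[0.4,0,0],"yaw":0},{"dp":[0.4,0,0],"yaw":0},{"dp":[0.4,0,0],"yaw":0},{"dp":[0.4,0,0],"yaw":0},{"dp":[0.4,0,0],"yaw":0},{"dp":[0.4,0,0],"yaw":0},{"dp":[0.4,0,0],"yaw":0},{"dp":[0.35,0,0],"yaw":0},{"dp":[0,0,0],"yaw":0}]'; python3 s.py;  python3 -m inch '[{"dp":[0,0,0.3],"yaw":0},{"dp":[0,0,0.4],"yaw":0},{"dp":[0,0,0.4],"yaw":0},{"dp":[0,0,0.4],"yaw":0},{"dp":[0,0,0.3],"yaw":0},{"dp":[0,0,0],"yaw":0}]'; python3 s.py p6
```

```text
time_s: 16.48
tool_pos: [0.6149, -0.0784, 0.1687]
ee_rot: [-3.133, -0.226, -0.001]
wrist_force: [0.6, 0.9, -4.0]
finger_gap: 0.23
grasp_force: 30.0
t 16.48 rack centre [-1.2 -0.4] rel yaw 0.1 bottom z 38.1 corners L,R [46.8 10.7] [ 46.9 -11.3] F [ 0.6  0.9 -4. ] gap 0.23
1cm rack x -> tool [1.    0.002]  1cm rack y -> tool [ 0.002 -1.   ]
time_s: 17.23
tool_pos: [0.614, -0.0783, 0.1499]
ee_rot: [-3.133, -0.226, 0.002]
wrist_force: [-0.2, 1.5, -2.7]
finger_gap: 0.228
grasp_force: 30.0
t 17.23 rack centre [-2.  -0.3] rel yaw 0.1 bottom z 19.3 corners L,R [46.  10.9] [ 46.  -11.1] F [-0.2  1.5 -2.7] gap 0.228
1cm rack x -> tool [1.    0.002]  1cm rack y -> tool [ 0.002 -1.   ]
```

View pics/p6.png

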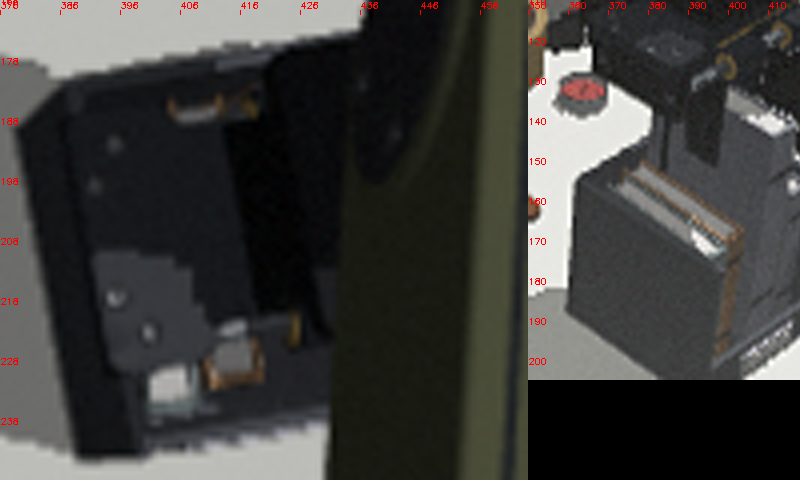

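The diary is between the books and inside the rack, and the left books are standing. I'll lower it onto the floor.

```bash
python3 -m inch '[{"dp":[0,0,0.4],"yaw":0},{"dp":[0,0,0.4],"yaw":0},{"dp":[0,0,0.3],"yaw":0},{"dp":[0,0,0.1],"yaw":0},{"dp":[0,0,0],"yaw":0}]'; python3 s.py;  python3 -m inch '[{"dp":[0,0,0.1],"yaw":0},{"dp":[0,0,0.05],"yaw":0},{"dp":[0,0,0],"yaw":0},{"dp":[0,0,0],"yaw":0}]'; python3 s.py
```

```text
time_s: 17.95
tool_pos: [0.6142, -0.0785, 0.1383]
ee_rot: [-3.133, -0.226, 0.001]
wrist_force: [-1.0, 0.9, -4.1]
finger_gap: 0.23
grasp_force: 30.0
t 17.95 rack centre [-1.9 -0.4] rel yaw 0.1 bottom z 7.7 corners L,R [46.1 10.7] [ 46.2 -11.3] F [-1.   0.9 -4.1] gap 0.23
1cm rack x -> tool [1.    0.002]  1cm rack y -> tool [ 0.002 -1.   ]
time_s: 18.45
tool_pos: [0.6145, -0.0785, 0.1372]
ee_rot: [3.133, 0.226, 0.0]
wrist_force: [0.1, 1.0, -3.0]
finger_gap: 0.231
grasp_force: 30.0
t 18.45 rack centre [-1.6 -0.5] rel yaw 0.1 bottom z 6.6 corners L,R [46.4 10.7] [ 46.4 -11.3] F [ 0.1  1.  -3. ] gap 0.231
1cm rack x -> tool [1.    0.002]  1cm rack y -> tool [ 0.002 -1.   ]
```

```bash
python3 -m inch '[{"dp":[0,0,0.06],"yaw":0},{"dp":[0,0,0],"yaw":0},{"dp":[0,0,0],"yaw":0}]'; python3 -m inch '[{"dp":[0,0,0.06],"yaw":0},{"dp":[0,0,0],"yaw":0},{"dp":[0,0,0],"yaw":0}]';python3 s.py
```

```text
time_s: 18.82
tool_pos: [0.6145, -0.0785, 0.1366]
ee_rot: [3.133, 0.226, 0.0]
wrist_force: [-0.3, 1.7, -3.0]
finger_gap: 0.231
grasp_force: 30.0
time_s: 19.2
tool_pos: [0.6145, -0.0785, 0.1366]
ee_rot: [3.133, 0.226, 0.001]
wrist_force: [-1.2, 1.8, 1.8]
finger_gap: 0.23
grasp_force: 30.0
t 19.20 rack centre [-1.6 -0.5] rel yaw 0.1 bottom z 6.0 corners L,R [46.4 10.6] [ 46.5 -11.4] F [-1.2  1.8  1.8] gap 0.23
1cm rack x -> tool [1.    0.002]  1cm rack y -> tool [ 0.002 -1.   ]
```

The diary has landed: bottom at 6.0 mm, with its weight off the gripper. I'll open and retreat upward, then back toward the robot.

```bash
python3 -m inch '[{"dp":[0,0,0],"yaw":0},{"dp":[0,0,0],"yaw":0},{"dp":[0,0,0],"yaw":0},{"dp":[0,0,0],"yaw":0},{"dp":[0,0,0],"yaw":0},{"dp":[0,0,-1],"yaw":0},{"dp":[0,0,-3],"yaw":0},{"dp":[0,0,-4],"yaw":0},{"dp":[0,0,-4],"yaw":0},{"dp":[-3,0,-2],"yaw":0},{"dp":[-4,2,0],"yaw":0},{"dp":[-4,4,0],"yaw":0},{"dp":[-4,4,0],"yaw":0},{"dp":[-4,4,0],"yaw":0},{"dp":[-3,4,0],"yaw":0},{"dp":[0,4,0],"yaw":0},{"dp":[0,0,0],"yaw":0},{"dp":[0,0,0],"yaw":0}]' 0.5; python3 s.py p7
```

```text
time_s: 21.45
tool_pos: [0.4283, -0.3275, 0.2764]
ee_rot: [-3.133, -0.226, -0.0]
wrist_force: [0.4, -0.0, 0.6]
finger_gap: 0.498
grasp_force: 0.0
t 21.45 rack centre [-221.1 -220.6] rel yaw 0.1 bottom z 145.8 corners L,R [-173.1 -209.5] [-173.1 -231.5] F [ 0.4 -0.   0.6] gap 0.498
1cm rack x -> tool [1.    0.002]  1cm rack y -> tool [ 0.002 -1.   ]
```

View pics/p7.png

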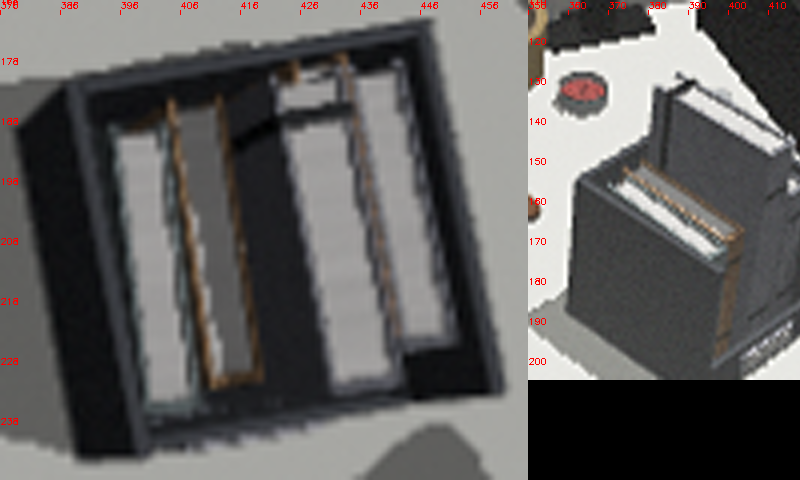

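All five books stand in the rack, with the diary between books 2 and 3, spine to the front and its band at the back. I'll check that it is upright numerically, along with the mug and glue stick, before handing in.

```bash
cat > v.py <<'E'
from cell import env
import pickle
from h import *
t0=pickle.load(open('top.pkl','rb'));t=env.grab_frame('top')
c=np.array([.616,-.0778]);y=np.radians(8.13);R=np.array([[np.cos(y),-np.sin(y)],[np.sin(y),np.cos(y)]])
A=lambda p:np.array(p)/6+[376-.4,168-.4]
p=onplane(t,A([[272,82],[343,70],[403,378],[332,388]]),.171)[:,:2];print(((p-c)@R*1e3).round(1))
for n,(u,v,w,h) in dict(mug=(308,95,52,72),glue=(195,155,30,28)).items():
    print(n,np.abs(t['image'][v:v+h,u:u+w].astype(int)-t0['image'][v:v+h,u:u+w]).mean().round(2))
E
python3 v.py
```

```text
[[ 42.3  10.4]
 [ 42.4 -11.1]
 [-49.3 -11. ]
 [-48.7  10.1]]
mug 2.37
glue 2.54
```

```bash
python3 -c "
from cell import env
print(env.sign_off())"
```

```text
the job is handed in; nothing more can be done
None
```

The diary stands upright on the rack floor between the second and third books, spine to the front; all four books are still standing, the mug and glue stick look unmoved, and the job was handed in at about 21.5 s.

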